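# Sort stray sample tubes into their trays

## Robot

A 6-joint arm with a two-finger parallel gripper is mounted at the origin on the work surface. World frame = base frame: x ahead of the robot, y to its left, z up, the work surface at z = 0. Lengths are in m, angles in degrees, forces in N, time in s.
With the tool pointing down it reaches from about 0.4 to 0.825 m from the base axis. Payload 7 kg.
Tool frame: the origin (TCP) lies midway between the tips of the shut fingers; the grasp point (between the pads) lies r.pinch_z behind it (r.pinch_z is the distance from the TCP to the grasp point, in m); z points along the fingers, y is the line along which they close (so a half turn about z gives the same grasp; the last joint's range is limited). The gripper opens to 88 mm and grips with 3 to 60 N. Pads are 19 mm wide; open, the fingers measure 130 mm over their backs; the gripper's body (78 mm by 193 mm) begins 47 mm behind the grasp point.
Start: joints at [-47.779, 20.546, 0.682, 0, -70.136, -16.507], TCP at [0.293, -0.608, 0.227] pointing down, gripper open.
Joint ranges: [-176.03, 176.03], [-82.01, 121.73], [-58.28, 71.71], [-173.87, 95.51], [-174.79, -0.11], [-173.66, 173.66]. Speed limits (degrees/s): [136.94, 136.94, 172.46, 180, 180, 180].

## Interface

Orientations are given as [roll, pitch, yaw] about the fixed x, y, z axes, in that order (R = Rz(yaw) Ry(pitch) Rx(roll)).
In Python, from plant import r, optics, job gives the robot as it stands.
- The arm moves only by the shell command python3 -m crank 'ROWS' [FORCE]. ROWS is JSON, a list of rows, each an object with "xyz": the shift along the tool's x, y, z in units of 30 mm (1.0 is 30 mm), a list of three; "delta_rot": the turn, a rotation vector about the tool's x, y, z in degrees, a list of three; "claw": the closure, from 0 (fully open) to 1 (shut). A call has 1 to 20 rows; each row is the pose to reach, as a shift and turn from the pose commanded when the call began, along the tool's axes at that moment; what a row does not reach only later rows make up. A row lasts 1/8 s, in which the tool goes at most 62.5 mm and 10.7 degrees, less where a joint would pass 70% of its speed; a pose out of reach is approached as far as the arm can. A call with a gripper value outside its range is refused whole. The fingers move at their own pace and stop on an object; FORCE is the grip in N (left out, the last holds). Time passes only in rows, so rows that repeat a pose let the fingers close. It gives the time, the measured TCP pose, the force, the opening and the grip force at its end, in the units of the state.
- r.get_state(): the state, without advancing time (a new reading comes with each control period).
- optics.capture(name): name is "side" or "top" or "wrist"; returns a dict with "img" (420x560x3 uint8, blue, green, red), "fovy" (degrees; the focal length in pixels is half the picture's height over the tangent of half this angle, whatever the lens; pixels are square), "cx", "cy" (the principal point, pixels), "eye" and "rotation" of the camera in the world; the wrist camera has in their place "hand_eye" (4x4, takes a point from camera to tool coordinates, whose origin is the TCP and whose axes are the flange's). Camera axes: x right, y up, looking along -z (the intrinsics and any distortion apply to the point x, -y, -z); pixel columns grow to the right and rows downward; lengths in m; the calibration is good to about 2 mm. A picture is of the moment at which its call begins: read the wrist's pose just before it. There is no depth.
- job.close_job(): hands the job in; it is judged then, once.
The state is a dict: "time_s": time; "joints": joint angles; "qd": joint speeds; "joint_torque": joint torques, N m; "tcp_pos": TCP position; "eef_rot": TCP orientation; "contact_force": force on the tool from outside, world axes, zero at the start; "moment": the same for the moment, N m; "gripper_width": finger opening in m; "gripper_force": force on a finger pad.
Only numpy, scipy, OpenCV 4.12 (cv2) and the standard library are available. Lean on these libraries where they do the work, as an engineer would, in place of code of your own. Each camera call takes 0.05 s, during which the arm holds its last target. There are 200 camera calls.

## Task

Sort the five sample tubes that lie loose on the steel bench: both purple-capped tubes go into the white tray, the two short red-capped tubes into the black tray, and the one long red-capped tube into the blue tray. Set each tube down gently, without dropping it, so that in the end all five lie flat on the floors of their trays, none on top of another or propped on a rim; leave the yellow-lidded pot and the green label roll where they are.

Things in the scene. Friction and masses are not known exactly. Their poses are not given: they have to be found in the camera images.
- purple_a_mid (a point): a short capped sample tube with a purple cap, 78 mm long over all, lying on the bench at the start; clear round body 16 mm across with a white paper label, cap 24 mm long and 18 mm across. 13 to 25 g, rigid, hardly rolls. The point is its centre, on its axis half-way along, 9 mm above what it lies on; its x axis runs along the tube towards the cap (y and z may have turned about it).
- purple_b_mid (a point): a short capped sample tube with a purple cap, 78 mm long over all, lying on the bench at the start; clear round body 16 mm across with a white paper label, cap 24 mm long and 18 mm across. 13 to 25 g, rigid, hardly rolls. The point is its centre, on its axis half-way along, 9 mm above what it lies on; its x axis runs along the tube towards the cap (y and z may have turned about it).
- red_a_mid (a point): a short capped sample tube with a red cap, 78 mm long over all, lying on the bench at the start; clear round body 16 mm across with a white paper label, cap 24 mm long and 18 mm across. 13 to 25 g, rigid, hardly rolls. The point is its centre, on its axis half-way along, 9 mm above what it lies on; its x axis runs along the tube towards the cap (y and z may have turned about it).
- red_b_mid (a point): a short capped sample tube with a red cap, 78 mm long over all, lying on the bench at the start; clear round body 16 mm across with a white paper label, cap 24 mm long and 18 mm across. 13 to 25 g, rigid, hardly rolls. The point is its centre, on its axis half-way along, 9 mm above what it lies on; its x axis runs along the tube towards the cap (y and z may have turned about it).
- red_long_mid (a point): the one long capped sample tube with a red cap, 108 mm long over all, lying on the bench at the start; clear round body 16 mm across with a white paper label, cap 24 mm long and 18 mm across. 13 to 25 g, rigid, hardly rolls. The point is its centre, on its axis half-way along, 9 mm above what it lies on; its x axis runs along the tube towards the cap (y and z may have turned about it).
- tray_white: white shallow open tray for both purple-capped tubes, fixed to the bench: outside 146 mm (along its x) by 136 mm (along its y), 22 mm high, walls and floor 3 mm thick, inside 140 by 130 mm. Origin: centre of its underside, on the bench; z up.
- tray_black: black shallow open tray for the two short red-capped tubes, fixed to the bench: outside 146 mm (along its x) by 136 mm (along its y), 22 mm high, walls and floor 3 mm thick, inside 140 by 130 mm. Origin: centre of its underside, on the bench; z up.
- tray_blue: blue shallow open tray for the long red-capped tube, fixed to the bench: outside 146 mm (along its x) by 136 mm (along its y), 22 mm high, walls and floor 3 mm thick, inside 140 by 130 mm. Origin: centre of its underside, on the bench; z up.
- pot_mid (a point): bystander, to be left alone: loose sample pot with a yellow lid, 48 mm across and 48 mm high, standing among the tubes. The point is its centre, 24 mm above the bench.
- label_roll_mid (a point): bystander, to be left alone: loose green label roll, a ring 60 mm across with a 38 mm hole, 30 mm high, lying among the tubes. The point is its centre, 15 mm above the bench.
Mind the look-alikes: they are no part of the job. What is shaped like the part that bears red_a_mid but turquoise is not meant.

How it is judged (in metres and radians):
At the end, for the whole second after the job is handed in: Each tube lies in its own kind's tray, its centre within 62 mm (tray x) and 60 mm (tray y) of the tray's centre, 4 to 18 mm above the tray's underside and level within 0.15 rad: flat on the floor, not on another tube or a rim; all released and at rest (x of purple_a_mid in the frame of tray_white between -0.062 and 0.062 m and y of purple_a_mid in the frame of tray_white between -0.06 and 0.06 m and z of purple_a_mid in the frame of tray_white between 0.004 and 0.018 m and angle between purple_a_mid's own x axis and vertical between 1.42 and 1.72 rad and linear speed of each of purple_a, purple_b, red_a, red_b, red_long below 0.02 m/s and angular speed of each of purple_a, purple_b, red_a, red_b, red_long below 0.5 rad/s and x of purple_b_mid in the frame of tray_white between -0.062 and 0.062 m and y of purple_b_mid in the frame of tray_white between -0.06 and 0.06 m and z of purple_b_mid in the frame of tray_white between 0.004 and 0.018 m and angle between purple_b_mid's own x axis and vertical between 1.42 and 1.72 rad and x of red_a_mid in the frame of tray_black between -0.062 and 0.062 m and y of red_a_mid in the frame of tray_black between -0.06 and 0.06 m and z of red_a_mid in the frame of tray_black between 0.004 and 0.018 m and angle between red_a_mid's own x axis and vertical between 1.42 and 1.72 rad and x of red_b_mid in the frame of tray_black between -0.062 and 0.062 m and y of red_b_mid in the frame of tray_black between -0.06 and 0.06 m and z of red_b_mid in the frame of tray_black between 0.004 and 0.018 m and angle between red_b_mid's own x axis and vertical between 1.42 and 1.72 rad and x of red_long_mid in the frame of tray_blue between -0.062 and 0.062 m and y of red_long_mid in the frame of tray_blue between -0.06 and 0.06 m and z of red_long_mid in the frame of tray_blue between 0.004 and 0.018 m and angle between red_long_mid's own x axis and vertical between 1.42 and 1.72 rad); the robot touches nothing.
It fails at once if a tube is dropped or flung (faster than 0.8 m/s while lower than 60 mm above the bench) ((linear speed of purple_a above 0.8 m/s and height (world z) of purple_a_mid below 0.06 m) or (linear speed of purple_b above 0.8 m/s and height (world z) of purple_b_mid below 0.06 m) or (linear speed of red_a above 0.8 m/s and height (world z) of red_a_mid below 0.06 m) or (linear speed of red_b above 0.8 m/s and height (world z) of red_b_mid below 0.06 m) or (linear speed of red_long above 0.8 m/s and height (world z) of red_long_mid below 0.06 m)).
It fails at once if the yellow-lidded pot or the label roll is moved by more than 25 mm (distance of any of pot_mid, label_roll_mid from where it was at the start of the episode above 0.025 m).
It also fails if it takes over 115 s, if anything falls off the work surface, if the arm or the gripper's body presses on something with over 40 N, if the wrist force passes 120 N, or if a joint passes its speed limit or range.

## Working session

There is one attempt and no reset: what is moved stays moved. The work goes in short steps, Python scripts to look and compute and a shell command to move; the robot and the scene stay as the last step left them, time stands still between calls to the robot, and variables do not carry over. Pictures are saved under pics/ and viewed, at most 14 in all, crops included, and the job is handed in when it is done.

```bash
mkdir -p pics; ls
python3 - <<'E'
from plant import r,optics
import cv2
for n in("top","side"):
    c=optics.capture(n); cv2.imwrite(f"pics/{n}0.png",c["img"]); print(n,{k:v for k,v in c.items() if k!="img"})
print(r.get_state(),r.pinch_z)
E
```

```text
pics
top {'fovy': 52.06508247564315, 'cx': 280.78792700556227, 'cy': 209.3473722945462, 'eye': array([ 0.44296906, -0.01292897,  1.0922683 ]), 'rotation': array([  4.34271892,   1.0082248 , -91.22947668])}
side {'fovy': 48.31843438125331, 'cx': 281.9907306891978, 'cy': 215.23490660692894, 'eye': array([ 0.07035907, -0.61532104,  0.48682293]), 'rotation': array([ 61.56410212,   1.00818221, -35.88848998])}
{'time_s': 0.1, 'joints': array([-4.77777718e+01,  2.05879218e+01,  6.38615015e-01, -1.52129936e-02,
       -7.01371279e+01, -1.65073511e+01]), 'qd': array([ 0.07399216, -0.00498639,  0.04848888,  0.02250989, -0.13516262,
       -0.1073641 ]), 'joint_torque': array([-1.07472959e-03, -5.84162664e+01,  2.93751436e+01,  7.01543212e+00,
        1.01554327e-02, -6.28929911e-05]), 'tcp_pos': array([ 0.29265013, -0.60776941,  0.22571456]), 'eef_rot': array([ 1.79913064e+02, -1.08488607e-02, -1.54290294e+02]), 'contact_force': array([0.47210479, 0.81325089, 0.00653841]), 'moment': array([0.03392855, 0.07103591, 0.00931524]), 'gripper_force': 0.0, 'gripper_width': 0.08742888474166985} 0.0188
```

View pics/top0.png

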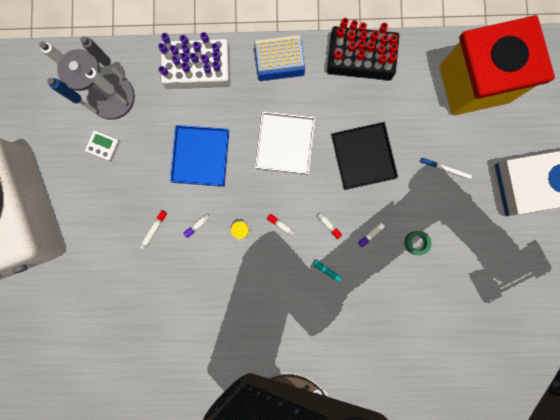

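View pics/side0.png

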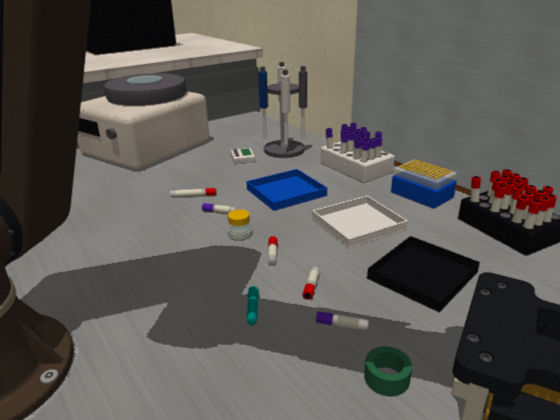

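The top view shows these candidates:
- **Long red:** (155,229).
- **Purple:** (197,226) and (372,235).
- **Short red:** (280,225) and (329,226).
- **Look-alikes to ignore:** turquoise tube (327,270), blue pen (445,168), and the racked tubes at the top of the picture.
- **Bystanders:** pot (239,230) and roll (418,243).
- **Trays:** blue (200,155), white (285,142), black (365,155).

```bash
cat > h.py <<'E'
import numpy as np, cv2
from scipy.spatial.transform import Rotation as R
from plant import r, optics
def cam(n):
    s=r.get_state(); c=optics.capture(n)
    if n=="wrist":
        T=np.eye(4); T[:3,:3]=R.from_euler("xyz",s["eef_rot"],degrees=True).as_matrix(); T[:3,3]=s["tcp_pos"]
        M=T@np.array(c["hand_eye"]); c["E"],c["R"]=M[:3,3],M[:3,:3]
    else: c["E"],c["R"]=c["eye"],R.from_euler("xyz",c["rotation"],degrees=True).as_matrix()
    return c
def ray(c,p):
    f=c["img"].shape[0]/2/np.tan(np.radians(c["fovy"]/2)); p=np.atleast_2d(p).astype(float)
    d=np.c_[(p[:,0]-c["cx"])/f,-(p[:,1]-c["cy"])/f,-np.ones(len(p))]@c["R"].T
    return d
def plane(c,p,z):
    d=ray(c,p); return c["E"]+d*((z-c["E"][2])/d[:,2])[:,None]
def tri(c1,p1,c2,p2):
    A=[];b=[]
    for c,p in((c1,p1),(c2,p2)):
        d=ray(c,p)[0]; d/=np.linalg.norm(d); P=np.eye(3)-np.outer(d,d); A.append(P); b.append(P@c["E"])
    return np.linalg.lstsq(np.vstack(A),np.hstack(b),rcond=None)[0]
def mask(img,k):
    h=cv2.cvtColor(img,cv2.COLOR_BGR2HSV); H,S,V=[h[...,i].astype(int) for i in range(3)]
    m={"red":((H<8)|(H>172))&(S>150)&(V>80),"purple":(H>122)&(H<150)&(S>90)&(V>40),"blue":(H>100)&(H<120)&(S>170)&(V>80),
       "yellow":(H>20)&(H<35)&(S>150)&(V>100),"green":(H>60)&(H<85)&(S>100)&(V>30),"label":(S<40)&(V>185),"black":(V<35)}[k]
    return m.astype(np.uint8)
def blobs(img,k,amin=15):
    n,l,s,c=cv2.connectedComponentsWithStats(mask(img,k))
    return [(c[i],s[i,4],l==i) for i in range(1,n) if s[i,4]>=amin]
E
python3 - <<'E'
from h import *
t=cam("top"); s=cam("side")
for k in("red","purple","blue","yellow","green"):
    for n,c in(("top",t),("side",s)):
        for p,a,_ in blobs(c["img"],k):
            w=plane(c,p,.009)[0]
            if .3<w[0]<.85: print(k,n,p.round(1),a,w[:2].round(4))
for p,a,_ in blobs(t["img"],"label",8):
    w=plane(t,p,.009)[0]
    if .3<w[0]<.85: print("label",p.round(1),a,w[:2].round(4))
for k,q in(("blue",(200,155)),("label",(285,142)),("black",(365,155))):
    m=mask(t["img"],k); m=cv2.morphologyEx(m,cv2.MORPH_CLOSE,np.ones((7,7)))
    n,l,st,_=cv2.connectedComponentsWithStats(m); m=(l==l[q[1],q[0]]).astype(np.uint8)
    cs,_=cv2.findContours(m,0,2); rc=cv2.minAreaRect(max(cs,key=cv2.contourArea))
    w=plane(t,cv2.boxPoints(rc),.022); print(k,rc,w.mean(0).round(4),[np.linalg.norm(w[i]-w[i-1]).round(4) for i in(1,2)],np.degrees(np.arctan2(*(w[1]-w[0])[1::-1])).round(1))
E
```

```text
red top [161.3 215.5] 61 [0.517  0.3077]
red top [271.9 218.5] 61 [0.5029 0.0274]
red top [336.4 233.4] 58 [ 0.462  -0.1339]
red side [210.4 191. ] 68 [0.5169 0.3076]
red side [272.6 240. ] 59 [0.5069 0.0336]
red side [308.7 289.4] 112 [ 0.4646 -0.1315]
purple top [188.3 232.2] 61 [0.4732 0.2392]
purple top [363.2 241.4] 65 [ 0.4405 -0.2003]
purple side [207. 207.] 83 [0.4712 0.2383]
purple side [323.9 317.6] 187 [ 0.4394 -0.1999]
blue top [199.4 155.2] 3011 [0.6693 0.2098]
blue top [428.3 161.8] 48 [ 0.6379 -0.3718]
blue top [555.1 177.5] 209 [ 0.5902 -0.6866]
blue side [286.  188.8] 2002 [0.6665 0.2064]
yellow top [469.4  88.5] 1634 [ 0.8249 -0.4855]
yellow top [239.4 229.6] 246 [0.4767 0.1099]
yellow side [238.1 217.1] 286 [0.5018 0.1551]
green top [102.2 140.9] 139 [0.7129 0.4607]
green top [418.1 242.5] 296 [ 0.4347 -0.3368]
green side [245.6 151.4] 39 [0.7242 0.481 ]
green side [387.5 370.6] 1753 [ 0.4384 -0.3305]
label [285.1 142.4] 3082 [ 0.6969 -0.0102]
label [100.3 145.6] 401 [0.7007 0.4655]
label [533.7 182.3] 2387 [ 0.5793 -0.6326]
label [ 12.1 226.3] 2011 [0.498  0.6897]
label [456.7 171.5] 148 [ 0.6115 -0.442 ]
label [199.8 222.3] 102 [0.4974 0.2099]
label [326.3 221.9] 103 [ 0.4915 -0.1095]
label [149.7 233.8] 185 [0.4711 0.3373]
label [284.7 227.7] 108 [ 0.4792 -0.0044]
label [380.8 226.4] 14 [ 0.4771 -0.2456]
label [239.8 239.5] 12 [0.4519 0.1091]
blue ((199.27931213378906, 155.14828491210938), (53.398250579833984, 56.88615798950195), 4.763641834259033) [0.6672 0.2074 0.022 ] [np.float64(0.1457), np.float64(0.1364)] -4.9
label ((287.9467468261719, 140.41574096679688), (62.87911605834961, 62.24114990234375), 4.573921203613281) [ 0.6993 -0.0176  0.022 ] [np.float64(0.1599), np.float64(0.1598)] -5.5
black ((279.5, 209.5), (419.0, 559.0), 90.0) [0.544 0.015 0.022] [np.float64(1.45), np.float64(1.0398)] -91.8
```

```bash
cat >> h.py <<'E'
def go(x,y,z,yaw,s=None):
    "shift and turn from present pose, in move units (tool down)"
    s=s or r.get_state(); M=R.from_euler("xyz",s["eef_rot"],degrees=True)
    d=M.inv().apply(np.array([x,y,z])-s["tcp_pos"])/.03
    v=(M.inv()*R.from_euler("xyz",[180,0,yaw],degrees=True)).as_rotvec(degrees=True)
    return "xyz",d.round(2).tolist(),"rot",v.round(1).tolist()
def tube(c,k,long=False,near=None,half=70):
    "mid and axis angle: colour blob nearest the xy given, then label blob beside it"
    b=min(blobs(c["img"],k),key=lambda b:np.linalg.norm(plane(c,b[0],.009)[0,:2]-near))
    cap=plane(c,b[0],.009)[0,:2]
    L=[plane(c,q[0],.009)[0,:2] for q in blobs(c["img"],"label",8)]
    l=min(L,key=lambda q:np.linalg.norm(q-cap)); u=cap-l; n=np.linalg.norm(u); u/=n
    return cap-u*(.042 if long else .027),np.degrees(np.arctan2(u[1],u[0])),n
E
python3 - <<'E'
from h import *
t=cam("top"); im=t["img"]
cv2.imwrite("pics/crop.png",cv2.resize(im[110:260,130:440],None,fx=2.5,fy=2.5,interpolation=cv2.INTER_CUBIC))
g=im.max(2)
for k,(a,b,c,d),m in(("white",(245,325,100,185),g>205),("black",(320,410,112,200),g<45)):
    m2=np.zeros_like(g); m2[c:d,a:b]=m[c:d,a:b]
    m2=cv2.morphologyEx(m2,cv2.MORPH_OPEN,np.ones((3,3)))
    cs,_=cv2.findContours(m2,0,2); rc=cv2.minAreaRect(max(cs,key=cv2.contourArea))
    w=plane(t,cv2.boxPoints(rc),.022); print(k,w.mean(0).round(4),[np.linalg.norm(w[i]-w[i-1]).round(4) for i in(1,2)],np.degrees(np.arctan2(*(w[1]-w[0])[1::-1])).round(1))
print(plane(t,(239.4,229.6),.048),plane(t,(418.1,242.5),.03))
print(go(.4575,-.2213,.15,-51))
E
```

```text
white [ 0.6914 -0.0095  0.022 ] [np.float64(0.1384), np.float64(0.1368)] -7.6
black [ 0.6564 -0.2081  0.022 ] [np.float64(0.1359), np.float64(0.1426)] -78.3
[[0.47557585 0.10543296 0.048     ]] [[ 0.43492297 -0.33060912  0.03      ]]
('xyz', [-10.54, 9.23, 2.54], 'rot', [0.0, 0.0, -103.3])
```

View pics/crop.png

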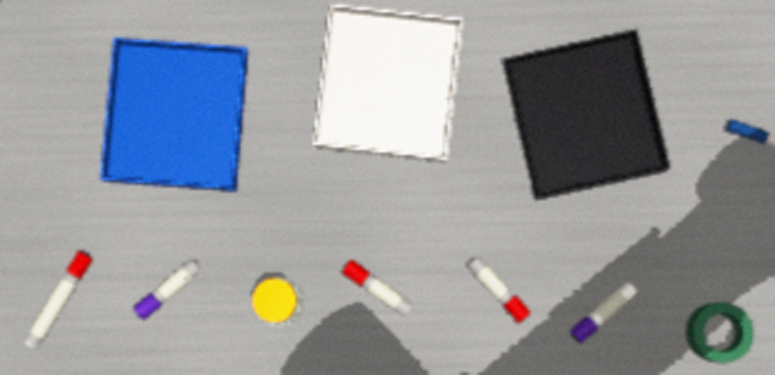

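The crop confirms the choice: long red at crop (60,298), purple at (168,288) and (602,312), short red at (376,286) and (500,289). The turquoise tube isn't among them. I'll hover over the right-hand purple tube first.

```bash
python3 -m crank '[{"xyz":[-10.5,9.2,2],"delta_rot":[0,0,-103],"claw":0.5},{"xyz":[-10.5,9.2,2],"delta_rot":[0,0,-103],"claw":0.5},{"xyz":[-10.5,9.2,2],"delta_rot":[0,0,-103],"claw":0.5},{"xyz":[-10.5,9.2,2],"delta_rot":[0,0,-103],"claw":0.5},{"xyz":[-10.5,9.2,2],"delta_rot":[0,0,-103],"claw":0.5},{"xyz":[-10.5,9.2,2],"delta_rot":[0,0,-103],"claw":0.5},{"xyz":[-10.5,9.2,2],"delta_rot":[0,0,-103],"claw":0.5},{"xyz":[-10.5,9.2,2],"delta_rot":[0,0,-103],"claw":0.5},{"xyz":[-10.5,9.2,2],"delta_rot":[0,0,-103],"claw":0.5},{"xyz":[-10.5,9.2,2],"delta_rot":[0,0,-103],"claw":0.5},{"xyz":[-10.5,9.2,2],"delta_rot":[0,0,-103],"claw":0.5},{"xyz":[-10.5,9.2,2],"delta_rot":[0,0,-103],"claw":0.5},{"xyz":[-10.5,9.2,2],"delta_rot":[0,0,-103],"claw":0.5}]' 15
python3 - <<'E'
from h import *
c=cam("wrist"); cv2.imwrite("pics/w1.png",c["img"]); print({k:v for k,v in c.items() if k!="img"})
for k in("purple","label"):
    for b in blobs(c["img"],k,60): print(k,b[0].round(1),b[1],plane(c,b[0],.009)[0].round(4))
print(tube(c,"purple",near=[.44,-.2]))
E
```

```text
time_s: 1.88
tcp_pos: [0.4568, -0.2229, 0.1666]
eef_rot: [-180.0, -0.0, -51.4]
contact_force: [-0.2, 0.6, -0.1]
gripper_width: 0.0436
gripper_force: 0.0
{'fovy': 71.53147855720667, 'cx': 281.3765193195721, 'cy': 208.10048052488392, 'hand_eye': array([[ 4.22122071e-04,  9.53549646e-01,  3.01235614e-01,
         8.18516495e-02],
       [ 9.99999791e-01, -2.54994042e-04, -5.94127970e-04,
         1.88603733e-03],
       [-4.89717228e-04,  3.01235802e-01, -9.53549554e-01,
        -1.59622774e-01],
       [ 0.00000000e+00,  0.00000000e+00,  0.00000000e+00,
         1.00000000e+00]]), 'E': array([ 0.50645422, -0.28801393,  0.32621005]), 'R': array([[-7.81018902e-01,  5.95392049e-01,  1.88461618e-01],
       [-6.24507207e-01, -7.44834475e-01, -2.34973090e-01],
       [ 4.71600814e-04, -3.01214064e-01,  9.53556430e-01]])}
purple [280.1 217.4] 307 [ 0.4379 -0.2001  0.009 ]
label [ 40.6 113. ] 8296 [ 0.7026 -0.135   0.009 ]
label [384.  124.8] 85668 [ 0.4169 -0.3483  0.009 ]
label [360.9 124.6] 567 [ 0.436  -0.3334  0.009 ]
label [ 29.4 211.6] 5172 [ 0.6665 -0.0264  0.009 ]
label [279.  182.5] 552 [ 0.4645 -0.2315  0.009 ]
label [246.5 184.9] 117 [ 0.491  -0.2068  0.009 ]
label [282.5 325.9] 2725 [ 0.3417 -0.0846  0.009 ]
label [487.4 325.2] 424 [ 0.1331 -0.2526  0.009 ]
label [ 80.4 343.2] 149 [0.5353 0.1056 0.009 ]
label [465.4 411. ] 69 [ 0.039  -0.1348  0.009 ]
(array([ 0.45533481, -0.22072017]), np.float64(130.25260591378225), np.float64(0.041146750382992814))
```

View pics/w1.png

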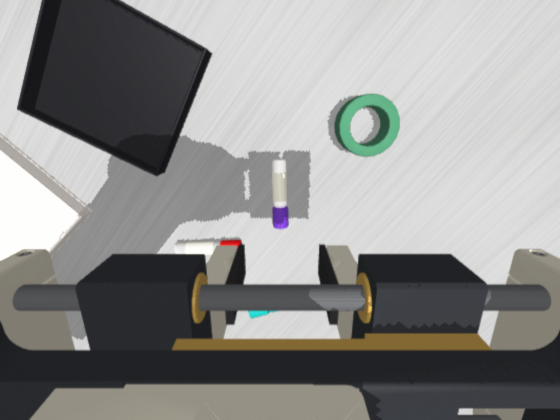

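The wrist view shows the purple tube lined up at column 280, between the fingers. Its mid comes out at (.456,-.221), which agrees with the top view.

```bash
python3 -m crank '[{"xyz":[0,0,1.5],"delta_rot":[0,0,0],"claw":0.5},{"xyz":[0,0,3],"delta_rot":[0,0,0],"claw":0.5},{"xyz":[0,0,4.5],"delta_rot":[0,0,0],"claw":0.5},{"xyz":[0,0,5.2],"delta_rot":[0,0,0],"claw":0.5},{"xyz":[0,0,5.45],"delta_rot":[0,0,0],"claw":0.5},{"xyz":[0,0,5.45],"delta_rot":[0,0,0],"claw":0.5},{"xyz":[0,0,5.45],"delta_rot":[0,0,0],"claw":1},{"xyz":[0,0,5.45],"delta_rot":[0,0,0],"claw":1},{"xyz":[0,0,5.45],"delta_rot":[0,0,0],"claw":1},{"xyz":[0,0,5.45],"delta_rot":[0,0,0],"claw":1},{"xyz":[0,0,5.45],"delta_rot":[0,0,0],"claw":1},{"xyz":[0,0,5.45],"delta_rot":[0,0,0],"claw":1},{"xyz":[0,0,5],"delta_rot":[0,0,0],"claw":1},{"xyz":[0,0,4],"delta_rot":[0,0,0],"claw":1},{"xyz":[0,0,3],"delta_rot":[0,0,0],"claw":1},{"xyz":[0,0,2],"delta_rot":[0,0,0],"claw":1},{"xyz":[0,0,1.5],"delta_rot":[0,0,0],"claw":1}]' 15
python3 - <<'E'
from h import *
o=np.radians(-6.5); C=np.array([.692,-.010]); ey=np.array([-np.sin(o),np.cos(o)])
for s in(-1,1): p=C+.025*s*ey; print(p,go(*p,.12,-6.5))
E
```

```text
time_s: 4.05
tcp_pos: [0.4575, -0.2229, 0.1236]
eef_rot: [-179.9, -0.1, -51.3]
contact_force: [0.1, 0.6, -1.0]
gripper_width: 0.0149
gripper_force: 15.0
[ 0.68916992 -0.0348393 ] ('xyz', [-0.06, -9.95, 0.14], 'rot', [-0.1, -0.1, -44.8])
[0.69483008 0.0148393 ] ('xyz', [-1.23, -11.13, 0.14], 'rot', [-0.1, -0.1, -44.8])
```

```bash
python3 -m crank '[{"xyz":[0,-1.2,0],"delta_rot":[0,0,-8],"claw":1},{"xyz":[0,-2.7,0],"delta_rot":[0,0,-16],"claw":1},{"xyz":[0,-4.2,0],"delta_rot":[0,0,-24],"claw":1},{"xyz":[0,-5.7,0],"delta_rot":[0,0,-32],"claw":1},{"xyz":[0,-7.2,0],"delta_rot":[0,0,-40],"claw":1},{"xyz":[0,-8.7,0],"delta_rot":[0,0,-44.8],"claw":1},{"xyz":[-0.05,-9.7,0],"delta_rot":[0,0,-44.8],"claw":1},{"xyz":[-0.05,-9.95,0],"delta_rot":[0,0,-44.8],"claw":1},{"xyz":[-0.05,-9.95,0],"delta_rot":[0,0,-44.8],"claw":1},{"xyz":[-0.05,-9.95,0],"delta_rot":[0,0,-44.8],"claw":1}]'
python3 - <<'E'
from h import *
c=cam("wrist"); cv2.imwrite("pics/w2.png",c["img"])
E
```

```text
time_s: 5.3
tcp_pos: [0.688, -0.0356, 0.1215]
eef_rot: [180.0, 0.0, -6.5]
contact_force: [0.1, -0.1, 0.6]
gripper_width: 0.0151
gripper_force: 15.0
```

View pics/w2.png

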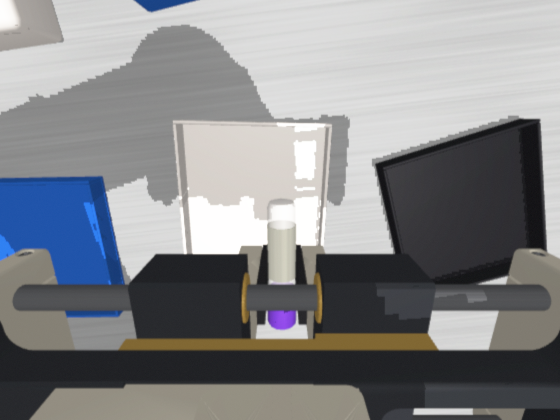

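The tube is held level and parallel to the white tray. The tray's far rim corners are at (175,122) and (330,124), so I'll check them against the estimate.

Run:
```python
from h import *
c=cam("wrist"); w=plane(c,[(175,122),(330,124)],.022)[:,:2]; print(w,np.linalg.norm(w[0]-w[1]))
u=w[0]-w[1]; u/=np.linalg.norm(u); v=np.array([u[1],-u[0]]); print(np.degrees(np.arctan2(v[1],v[0])), w.mean(0)-.073*v)
```

```text
[[ 0.77332158  0.04457107]
 [ 0.75670135 -0.08671493]] 0.13233384164623158
-7.215011605509892 [ 0.69258949 -0.01190363]
```

```bash
python3 -m crank '[{"xyz":[0,0,1],"delta_rot":[0,0,0],"claw":1},{"xyz":[0,0,2],"delta_rot":[0,0,0],"claw":1},{"xyz":[0,0,3],"delta_rot":[0,0,0],"claw":1},{"xyz":[0,0,3.5],"delta_rot":[0,0,0],"claw":1},{"xyz":[0,0,3.7],"delta_rot":[0,0,0],"claw":1},{"xyz":[0,0,3.82],"delta_rot":[0,0,0],"claw":1},{"xyz":[0,0,3.82],"delta_rot":[0,0,0],"claw":1},{"xyz":[0,0,3.82],"delta_rot":[0,0,0],"claw":0.7},{"xyz":[0,0,3.82],"delta_rot":[0,0,0],"claw":0.7},{"xyz":[0,0,3.82],"delta_rot":[0,0,0],"claw":0.7},{"xyz":[0,0,3.82],"delta_rot":[0,0,0],"claw":0.7},{"xyz":[0,0,3.2],"delta_rot":[0,0,0],"claw":0.7},{"xyz":[0,0,2],"delta_rot":[0,0,0],"claw":0.7},{"xyz":[0,0,0.5],"delta_rot":[0,0,0],"claw":0.7},{"xyz":[0,0,-1],"delta_rot":[0,0,0],"claw":0.7},{"xyz":[0,0,-1.5],"delta_rot":[0,0,0],"claw":0.5},{"xyz":[0,0,-1.5],"delta_rot":[0,0,0],"claw":0.5}]'
python3 - <<'E'
from h import *
print(go(.4904,.2184,.1665,-50.4))
t=cam("top");cv2.imwrite("pics/t2.png",t["img"])
E
```

```text
time_s: 7.52
tcp_pos: [0.6895, -0.0348, 0.1687]
eef_rot: [-179.9, -0.2, -6.5]
contact_force: [0.1, -0.6, -0.6]
gripper_width: 0.0401
gripper_force: 0.0
('xyz', [-7.55, -7.64, 0.06], 'rot', [-0.1, -0.1, 43.9])
```

```bash
python3 -m crank '[{"xyz":[-7.55,-7.65,0],"delta_rot":[0,0,43.9],"claw":0.5},{"xyz":[-7.55,-7.65,0],"delta_rot":[0,0,43.9],"claw":0.5},{"xyz":[-7.55,-7.65,0],"delta_rot":[0,0,43.9],"claw":0.5},{"xyz":[-7.55,-7.65,0],"delta_rot":[0,0,43.9],"claw":0.5},{"xyz":[-7.55,-7.65,0],"delta_rot":[0,0,43.9],"claw":0.5},{"xyz":[-7.55,-7.65,0],"delta_rot":[0,0,43.9],"claw":0.5},{"xyz":[-7.55,-7.65,0],"delta_rot":[0,0,43.9],"claw":0.5},{"xyz":[-7.55,-7.65,0],"delta_rot":[0,0,43.9],"claw":0.5},{"xyz":[-7.55,-7.65,0],"delta_rot":[0,0,43.9],"claw":0.5},{"xyz":[-7.55,-7.65,0],"delta_rot":[0,0,43.9],"claw":0.5}]'
python3 - <<'E'
from h import *
c=cam("wrist"); print(tube(c,"purple",near=[.473,.239]))
t=cam("top");cv2.imwrite("pics/t3.png",t["img"][60:290,100:450]); 
for p,a,_ in blobs(t["img"],"purple"): print(p,a,plane(t,p,.012)[0])
E
```

```text
time_s: 8.82
tcp_pos: [0.4901, 0.2179, 0.1662]
eef_rot: [180.0, -0.0, -50.5]
contact_force: [0.6, 0.0, -0.0]
gripper_width: 0.0434
gripper_force: 0.0
(array([0.48767554, 0.21744401]), np.float64(129.4514477414463), np.float64(0.04158683775986214))
[163.83969466  42.88549618] 131 [0.96788849 0.30010966 0.012     ]
[204.12698413  36.71428571] 63 [0.98137193 0.19453518 0.012     ]
[186.2310231   53.97359736] 303 [0.93632165 0.2416022  0.012     ]
[196.28070175  46.15789474] 57 [0.95654441 0.21523184 0.012     ]
[215.59411765  56.40588235] 170 [0.92755655 0.16508094 0.012     ]
[174.23275862  53.98275862] 116 [0.93721806 0.27295152 0.012     ]
[205.29906542  62.68224299] 107 [0.91154824 0.19203577 0.012     ]
[162.79661017  70.08474576] 59 [0.89496545 0.30288661 0.012     ]
[293.85964912 155.10526316] 57 [ 0.66296294 -0.03189164  0.012     ]
```

View pics/t3.png

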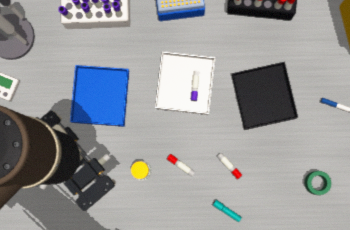

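The first purple tube lies flat in the white tray, at crop (194,85). The second is under the tool within 2–3 mm.

```bash
python3 -m crank '[{"xyz":[0,0,1.5],"delta_rot":[0,0,0],"claw":0.5},{"xyz":[0,0,3],"delta_rot":[0,0,0],"claw":0.5},{"xyz":[0,0,4.5],"delta_rot":[0,0,0],"claw":0.5},{"xyz":[0,0,5.2],"delta_rot":[0,0,0],"claw":0.5},{"xyz":[0,0,5.44],"delta_rot":[0,0,0],"claw":0.5},{"xyz":[0,0,5.44],"delta_rot":[0,0,0],"claw":0.5},{"xyz":[0,0,5.44],"delta_rot":[0,0,0],"claw":1},{"xyz":[0,0,5.44],"delta_rot":[0,0,0],"claw":1},{"xyz":[0,0,5.44],"delta_rot":[0,0,0],"claw":1},{"xyz":[0,0,5.44],"delta_rot":[0,0,0],"claw":1},{"xyz":[0,0,5.44],"delta_rot":[0,0,0],"claw":1},{"xyz":[0,0,5.44],"delta_rot":[0,0,0],"claw":1},{"xyz":[0,0,5],"delta_rot":[0,0,0],"claw":1},{"xyz":[0,0,4],"delta_rot":[0,0,0],"claw":1},{"xyz":[0,0,3],"delta_rot":[0,0,0],"claw":1},{"xyz":[0,0,2],"delta_rot":[0,0,0],"claw":1},{"xyz":[0,0,1.5],"delta_rot":[0,0,0],"claw":1},{"xyz":[0,0,1.5],"delta_rot":[0,0,0],"claw":1}]'
python3 - <<'E'
from h import *
print(go(.695,.014,.121,-6.7))
E
```

```text
time_s: 11.18
tcp_pos: [0.4901, 0.219, 0.1225]
eef_rot: [-179.9, 0.0, -50.4]
contact_force: [1.1, -0.4, -0.7]
gripper_width: 0.0154
gripper_force: 15.0
('xyz', [9.62, -0.91, 0.05], 'rot', [-0.1, -0.0, -43.7])
```

```bash
python3 -m crank '[{"xyz":[1.2,0,0],"delta_rot":[0,0,-8],"claw":1},{"xyz":[2.7,-0.2,0],"delta_rot":[0,0,-16],"claw":1},{"xyz":[4.2,-0.4,0],"delta_rot":[0,0,-24],"claw":1},{"xyz":[5.7,-0.6,0],"delta_rot":[0,0,-32],"claw":1},{"xyz":[7.2,-0.7,0],"delta_rot":[0,0,-40],"claw":1},{"xyz":[8.6,-0.9,0],"delta_rot":[0,0,-43.7],"claw":1},{"xyz":[9.4,-0.9,0],"delta_rot":[0,0,-43.7],"claw":1},{"xyz":[9.62,-0.9,0],"delta_rot":[0,0,-43.7],"claw":1},{"xyz":[9.62,-0.9,0],"delta_rot":[0,0,-43.7],"claw":1},{"xyz":[9.62,-0.9,0],"delta_rot":[0,0,-43.7],"claw":1}]'
```

```text
time_s: 12.42
tcp_pos: [0.6939, 0.0145, 0.1216]
eef_rot: [-180.0, 0.0, -6.7]
contact_force: [0.3, -0.8, -0.6]
gripper_width: 0.015
gripper_force: 15.0
```

```bash
python3 -m crank '[{"xyz":[0,0,1],"delta_rot":[0,0,0],"claw":1},{"xyz":[0,0,2],"delta_rot":[0,0,0],"claw":1},{"xyz":[0,0,3],"delta_rot":[0,0,0],"claw":1},{"xyz":[0,0,3.5],"delta_rot":[0,0,0],"claw":1},{"xyz":[0,0,3.7],"delta_rot":[0,0,0],"claw":1},{"xyz":[0,0,3.83],"delta_rot":[0,0,0],"claw":1},{"xyz":[0,0,3.83],"delta_rot":[0,0,0],"claw":1},{"xyz":[0,0,3.83],"delta_rot":[0,0,0],"claw":0.7},{"xyz":[0,0,3.83],"delta_rot":[0,0,0],"claw":0.7},{"xyz":[0,0,3.83],"delta_rot":[0,0,0],"claw":0.7},{"xyz":[0,0,3.83],"delta_rot":[0,0,0],"claw":0.7},{"xyz":[0,0,3.2],"delta_rot":[0,0,0],"claw":0.7},{"xyz":[0,0,2],"delta_rot":[0,0,0],"claw":0.7},{"xyz":[0,0,0.5],"delta_rot":[0,0,0],"claw":0.7},{"xyz":[0,0,-1],"delta_rot":[0,0,0],"claw":0.7},{"xyz":[0,0,-1.5],"delta_rot":[0,0,0],"claw":0.5},{"xyz":[0,0,-1.5],"delta_rot":[0,0,0],"claw":0.5}]'
python3 - <<'E'
from h import *
print(go(.4817,.3305,.1665,-32.8))
E
```

```text
time_s: 14.55
tcp_pos: [0.6951, 0.0137, 0.1687]
eef_rot: [-179.9, -0.2, -6.7]
contact_force: [-0.3, 0.1, -0.9]
gripper_width: 0.0402
gripper_force: 0.0
('xyz', [-8.3, -9.66, 0.06], 'rot', [-0.1, -0.2, 26.1])
```

```bash
python3 -m crank '[{"xyz":[-8.3,-9.65,0],"delta_rot":[0,0,26.1],"claw":0.5},{"xyz":[-8.3,-9.65,0],"delta_rot":[0,0,26.1],"claw":0.5},{"xyz":[-8.3,-9.65,0],"delta_rot":[0,0,26.1],"claw":0.5},{"xyz":[-8.3,-9.65,0],"delta_rot":[0,0,26.1],"claw":0.5},{"xyz":[-8.3,-9.65,0],"delta_rot":[0,0,26.1],"claw":0.5},{"xyz":[-8.3,-9.65,0],"delta_rot":[0,0,26.1],"claw":0.5},{"xyz":[-8.3,-9.65,0],"delta_rot":[0,0,26.1],"claw":0.5},{"xyz":[-8.3,-9.65,0],"delta_rot":[0,0,26.1],"claw":0.5},{"xyz":[-8.3,-9.65,0],"delta_rot":[0,0,26.1],"claw":0.5},{"xyz":[-8.3,-9.65,0],"delta_rot":[0,0,26.1],"claw":0.5}]'
python3 - <<'E'
from h import *
c=cam("wrist"); m=tube(c,"red",True,near=[.517,.308]); print(m); print(go(*m[0],.1665,m[1]))
E
```

```text
time_s: 15.8
tcp_pos: [0.4816, 0.3288, 0.1663]
eef_rot: [180.0, 0.0, -32.9]
contact_force: [-0.2, -0.1, 0.5]
gripper_width: 0.0437
gripper_force: 0.0
(array([0.53927671, 0.27200569]), np.float64(125.71831067554132), np.float64(0.03429357899289959))
('xyz', [2.65, 0.55, -0.0], 'rot', [0.0, 0.0, -158.6])
```

Run:
```python
from h import *
c=cam("wrist"); cv2.imwrite("pics/w3.png",c["img"])
for k in("red","label"):
    for b in blobs(c["img"],k,60): print(k,b[0].round(1),b[1],plane(c,b[0],.009)[0].round(4))
```

```text
red [543.5   7.2] 427 [0.497  0.0242 0.009 ]
red [280.5 155.8] 359 [0.5148 0.3063 0.009 ]
label [292.4 125.1] 104271 [0.5349 0.2785 0.009 ]
label [251.3 168.7] 71 [0.5204 0.3407 0.009 ]
label [487.7 325.9] 367 [0.1824 0.1986 0.009 ]
label [278.2 333.3] 933 [0.3213 0.4351 0.009 ]
```

View pics/w3.png

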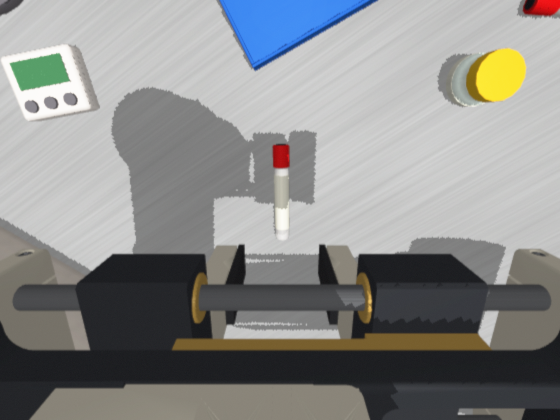

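The long tube is upright at column 281, between the fingers, with its cap at (281,156). The tool is within 2 mm of its mid. The glare had merged with its label, which threw the earlier estimate off.

```bash
python3 -m crank '[{"xyz":[0,0,1.5],"delta_rot":[0,0,0],"claw":0.5},{"xyz":[0,0,3],"delta_rot":[0,0,0],"claw":0.5},{"xyz":[0,0,4.5],"delta_rot":[0,0,0],"claw":0.5},{"xyz":[0,0,5.2],"delta_rot":[0,0,0],"claw":0.5},{"xyz":[0,0,5.44],"delta_rot":[0,0,0],"claw":0.5},{"xyz":[0,0,5.44],"delta_rot":[0,0,0],"claw":0.5},{"xyz":[0,0,5.44],"delta_rot":[0,0,0],"claw":1},{"xyz":[0,0,5.44],"delta_rot":[0,0,0],"claw":1},{"xyz":[0,0,5.44],"delta_rot":[0,0,0],"claw":1},{"xyz":[0,0,5.44],"delta_rot":[0,0,0],"claw":1},{"xyz":[0,0,5.44],"delta_rot":[0,0,0],"claw":1},{"xyz":[0,0,5.44],"delta_rot":[0,0,0],"claw":1},{"xyz":[0,0,5],"delta_rot":[0,0,0],"claw":1},{"xyz":[0,0,4],"delta_rot":[0,0,0],"claw":1},{"xyz":[0,0,3],"delta_rot":[0,0,0],"claw":1},{"xyz":[0,0,2],"delta_rot":[0,0,0],"claw":1},{"xyz":[0,0,1.5],"delta_rot":[0,0,0],"claw":1},{"xyz":[0,0,1.5],"delta_rot":[0,0,0],"claw":1}]'
python3 - <<'E'
from h import *
print(go(.667,.207,.121,-4.9))
E
```

```text
time_s: 18.15
tcp_pos: [0.4812, 0.3304, 0.1225]
eef_rot: [-179.9, -0.0, -32.8]
contact_force: [-0.5, -0.3, -1.6]
gripper_width: 0.0151
gripper_force: 15.0
('xyz', [7.43, 0.11, 0.05], 'rot', [-0.1, -0.0, -27.9])
```

```bash
python3 -m crank '[{"xyz":[1,0,0],"delta_rot":[0,0,-6],"claw":1},{"xyz":[2.5,0,0],"delta_rot":[0,0,-13],"claw":1},{"xyz":[4,0,0],"delta_rot":[0,0,-20],"claw":1},{"xyz":[5.5,0.1,0],"delta_rot":[0,0,-26],"claw":1},{"xyz":[6.8,0.1,0],"delta_rot":[0,0,-27.9],"claw":1},{"xyz":[7.4,0.1,0],"delta_rot":[0,0,-27.9],"claw":1},{"xyz":[7.45,0.1,0],"delta_rot":[0,0,-27.9],"claw":1},{"xyz":[7.45,0.1,0],"delta_rot":[0,0,-27.9],"claw":1}]'
```

```text
time_s: 19.15
tcp_pos: [0.6663, 0.2069, 0.1208]
eef_rot: [180.0, 0.1, -4.9]
contact_force: [-0.3, -0.6, -0.0]
gripper_width: 0.0154
gripper_force: 15.0
```

```bash
python3 -m crank '[{"xyz":[0,0,1],"delta_rot":[0,0,0],"claw":1},{"xyz":[0,0,2],"delta_rot":[0,0,0],"claw":1},{"xyz":[0,0,3],"delta_rot":[0,0,0],"claw":1},{"xyz":[0,0,3.5],"delta_rot":[0,0,0],"claw":1},{"xyz":[0,0,3.7],"delta_rot":[0,0,0],"claw":1},{"xyz":[0,0,3.82],"delta_rot":[0,0,0],"claw":1},{"xyz":[0,0,3.82],"delta_rot":[0,0,0],"claw":1},{"xyz":[0,0,3.82],"delta_rot":[0,0,0],"claw":0.7},{"xyz":[0,0,3.82],"delta_rot":[0,0,0],"claw":0.7},{"xyz":[0,0,3.82],"delta_rot":[0,0,0],"claw":0.7},{"xyz":[0,0,3.82],"delta_rot":[0,0,0],"claw":0.7},{"xyz":[0,0,3.2],"delta_rot":[0,0,0],"claw":0.7},{"xyz":[0,0,2],"delta_rot":[0,0,0],"claw":0.7},{"xyz":[0,0,0.5],"delta_rot":[0,0,0],"claw":0.7},{"xyz":[0,0,-1],"delta_rot":[0,0,0],"claw":0.7},{"xyz":[0,0,-1.5],"delta_rot":[0,0,0],"claw":0.5},{"xyz":[0,0,-1.5],"delta_rot":[0,0,0],"claw":0.5}]'
python3 - <<'E'
from h import *
print(go(.488,.006,.1665,-126.7))
E
```

```text
time_s: 21.28
tcp_pos: [0.6678, 0.2069, 0.1687]
eef_rot: [-179.9, -0.2, -4.9]
contact_force: [0.0, -0.4, 0.1]
gripper_width: 0.0404
gripper_force: 0.0
('xyz', [-5.4, 7.18, 0.05], 'rot', [-0.2, 0.0, 121.8])
```

```bash
python3 -m crank '[{"xyz":[-5.4,7.2,0],"delta_rot":[0,0,121.8],"claw":0.5},{"xyz":[-5.4,7.2,0],"delta_rot":[0,0,121.8],"claw":0.5},{"xyz":[-5.4,7.2,0],"delta_rot":[0,0,121.8],"claw":0.5},{"xyz":[-5.4,7.2,0],"delta_rot":[0,0,121.8],"claw":0.5},{"xyz":[-5.4,7.2,0],"delta_rot":[0,0,121.8],"claw":0.5},{"xyz":[-5.4,7.2,0],"delta_rot":[0,0,121.8],"claw":0.5},{"xyz":[-5.4,7.2,0],"delta_rot":[0,0,121.8],"claw":0.5},{"xyz":[-5.4,7.2,0],"delta_rot":[0,0,121.8],"claw":0.5},{"xyz":[-5.4,7.2,0],"delta_rot":[0,0,121.8],"claw":0.5},{"xyz":[-5.4,7.2,0],"delta_rot":[0,0,121.8],"claw":0.5},{"xyz":[-5.4,7.2,0],"delta_rot":[0,0,121.8],"claw":0.5},{"xyz":[-5.4,7.2,0],"delta_rot":[0,0,121.8],"claw":0.5},{"xyz":[-5.4,7.2,0],"delta_rot":[0,0,121.8],"claw":0.5},{"xyz":[-5.4,7.2,0],"delta_rot":[0,0,121.8],"claw":0.5}]'
python3 - <<'E'
from h import *
c=cam("wrist"); cv2.imwrite("pics/w4.png",c["img"])
for k in("red","label"):
    for b in blobs(c["img"],k,60): print(k,b[0].round(1),b[1],plane(c,b[0],.009)[0].round(4))
E
```

```text
time_s: 23.02
tcp_pos: [0.4869, 0.005, 0.1659]
eef_rot: [180.0, -0.1, -126.6]
contact_force: [0.2, -0.8, -0.0]
gripper_width: 0.0438
gripper_force: 0.0
red [217.   68.7] 458 [ 0.4608 -0.1359  0.009 ]
red [282. 217.] 296 [0.5017 0.0272 0.009 ]
label [12.2 13.5] 140 [ 0.5847 -0.2867  0.009 ]
label [20.6 14.9] 80 [ 0.5793 -0.2813  0.009 ]
label [35.9 24.8] 237 [ 0.5743 -0.2674  0.009 ]
label [305.8 111.1] 60699 [ 0.4131 -0.051   0.009 ]
label [290.3  12.2] 110 [ 0.3741 -0.1318  0.009 ]
label [538.7  20.2] 1201 [0.1889 0.0137 0.009 ]
label [ 84.2 230.8] 7790 [ 0.6968 -0.0965  0.009 ]
label [535.5 237.8] 1507 [0.2775 0.2259 0.009 ]
label [500.  270.8] 78 [0.3292 0.2419 0.009 ]
label [492.3 275.5] 161 [0.3395 0.2424 0.009 ]
label [305.7 275.5] 77 [0.5235 0.1056 0.009 ]
label [ 76.4 328.3] 326 [ 0.8088 -0.0092  0.009 ]
label [489. 320.] 143 [0.3704 0.3005 0.009 ]
label [484.2 333.9] 69 [0.3848 0.317  0.009 ]
label [229.3 333.3] 64 [0.6536 0.116  0.009 ]
label [246.3 331.7] 141 [0.6341 0.1273 0.009 ]
```

View pics/w4.png

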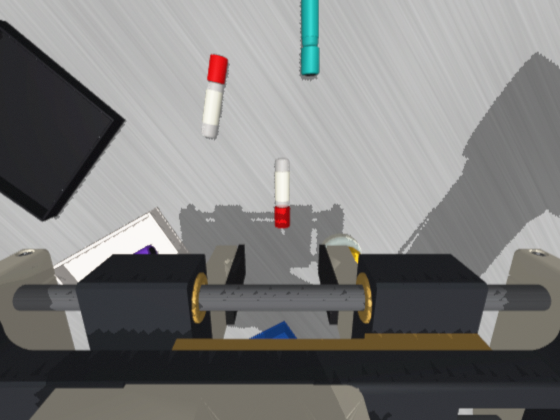

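The tube is aligned at column 282 (cap at (282,217)) and the tool is within 1.5 mm of its mid. The pot is clear.

```bash
python3 -m crank '[{"xyz":[0,0,1.5],"delta_rot":[0,0,0],"claw":0.5},{"xyz":[0,0,3],"delta_rot":[0,0,0],"claw":0.5},{"xyz":[0,0,4.5],"delta_rot":[0,0,0],"claw":0.5},{"xyz":[0,0,5.2],"delta_rot":[0,0,0],"claw":0.5},{"xyz":[0,0,5.43],"delta_rot":[0,0,0],"claw":0.5},{"xyz":[0,0,5.43],"delta_rot":[0,0,0],"claw":0.5},{"xyz":[0,0,5.43],"delta_rot":[0,0,0],"claw":1},{"xyz":[0,0,5.43],"delta_rot":[0,0,0],"claw":1},{"xyz":[0,0,5.43],"delta_rot":[0,0,0],"claw":1},{"xyz":[0,0,5.43],"delta_rot":[0,0,0],"claw":1},{"xyz":[0,0,5.43],"delta_rot":[0,0,0],"claw":1},{"xyz":[0,0,5.43],"delta_rot":[0,0,0],"claw":1},{"xyz":[0,0,5],"delta_rot":[0,0,0],"claw":1},{"xyz":[0,0,4],"delta_rot":[0,0,0],"claw":1},{"xyz":[0,0,3],"delta_rot":[0,0,0],"claw":1},{"xyz":[0,0,2],"delta_rot":[0,0,0],"claw":1},{"xyz":[0,0,1.5],"delta_rot":[0,0,0],"claw":1},{"xyz":[0,0,1.5],"delta_rot":[0,0,0],"claw":1}]'
python3 - <<'E'
from h import *
o=np.radians(11.7); C=np.array([.6564,-.2081]); ey=np.array([-np.sin(o),np.cos(o)])
for s in(-1,1): p=C+.025*s*ey; print(p,go(*p,.121,-168.3))
E
```

```text
time_s: 25.32
tcp_pos: [0.4878, 0.0053, 0.1224]
eef_rot: [-179.9, 0.1, -126.7]
contact_force: [-0.2, 0.4, -0.8]
gripper_width: 0.0154
gripper_force: 15.0
[ 0.66146968 -0.23258057] ('xyz', [2.9, -9.38, 0.05], 'rot', [-0.0, 0.1, 41.6])
[ 0.65133032 -0.18361943] ('xyz', [1.79, -8.13, 0.05], 'rot', [-0.0, 0.1, 41.6])
```

```bash
python3 -m crank '[{"xyz":[0.4,-1.2,0],"delta_rot":[0,0,8],"claw":1},{"xyz":[0.8,-2.7,0],"delta_rot":[0,0,16],"claw":1},{"xyz":[1.3,-4.2,0],"delta_rot":[0,0,24],"claw":1},{"xyz":[1.8,-5.7,0],"delta_rot":[0,0,32],"claw":1},{"xyz":[2.2,-7.2,0],"delta_rot":[0,0,40],"claw":1},{"xyz":[2.7,-8.6,0],"delta_rot":[0,0,41.6],"claw":1},{"xyz":[2.9,-9.2,0],"delta_rot":[0,0,41.6],"claw":1},{"xyz":[2.9,-9.38,0],"delta_rot":[0,0,41.6],"claw":1},{"xyz":[2.9,-9.38,0],"delta_rot":[0,0,41.6],"claw":1},{"xyz":[2.9,-9.38,0],"delta_rot":[0,0,41.6],"claw":1}]'
python3 - <<'E'
from h import *
c=cam("wrist"); cv2.imwrite("pics/w5.png",c["img"])
E
```

```text
time_s: 26.58
tcp_pos: [0.6606, -0.2319, 0.1212]
eef_rot: [180.0, -0.0, -168.2]
contact_force: [-0.3, 0.5, -0.2]
gripper_width: 0.0153
gripper_force: 15.0
```

View pics/w5.png

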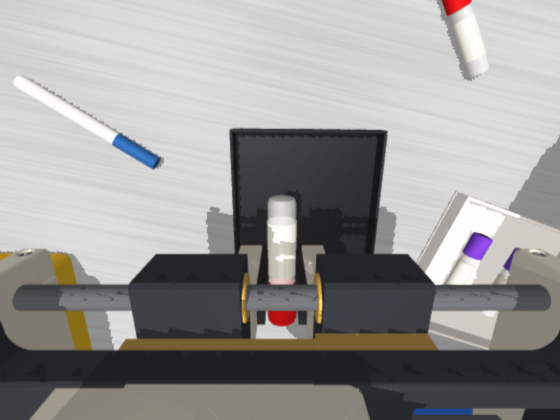

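The tube is over the black tray, whose rim corners are at (231,130) and (385,131). It is parallel to the sides and about 23 mm left of centre, as planned, so I'll lower it.

```bash
python3 -m crank '[{"xyz":[0,0,1],"delta_rot":[0,0,0],"claw":1},{"xyz":[0,0,2],"delta_rot":[0,0,0],"claw":1},{"xyz":[0,0,3],"delta_rot":[0,0,0],"claw":1},{"xyz":[0,0,3.5],"delta_rot":[0,0,0],"claw":1},{"xyz":[0,0,3.7],"delta_rot":[0,0,0],"claw":1},{"xyz":[0,0,3.82],"delta_rot":[0,0,0],"claw":1},{"xyz":[0,0,3.82],"delta_rot":[0,0,0],"claw":1},{"xyz":[0,0,3.82],"delta_rot":[0,0,0],"claw":0.7},{"xyz":[0,0,3.82],"delta_rot":[0,0,0],"claw":0.7},{"xyz":[0,0,3.82],"delta_rot":[0,0,0],"claw":0.7},{"xyz":[0,0,3.82],"delta_rot":[0,0,0],"claw":0.7},{"xyz":[0,0,3.2],"delta_rot":[0,0,0],"claw":0.7},{"xyz":[0,0,2],"delta_rot":[0,0,0],"claw":0.7},{"xyz":[0,0,0.5],"delta_rot":[0,0,0],"claw":0.7},{"xyz":[0,0,-1],"delta_rot":[0,0,0],"claw":0.7},{"xyz":[0,0,-1.5],"delta_rot":[0,0,0],"claw":0.5},{"xyz":[0,0,-1.5],"delta_rot":[0,0,0],"claw":0.5}]'
python3 - <<'E'
from h import *
print(go(.4818,-.1172,.1665,-140.4))
E
```

```text
time_s: 28.75
tcp_pos: [0.6617, -0.2328, 0.1687]
eef_rot: [-179.9, 0.2, -168.3]
contact_force: [1.1, -0.2, -0.9]
gripper_width: 0.0407
gripper_force: 0.0
('xyz', [5.09, 4.99, 0.05], 'rot', [-0.1, 0.2, -27.9])
```

```bash
python3 -m crank '[{"xyz":[5.1,5,0],"delta_rot":[0,0,-27.9],"claw":0.5},{"xyz":[5.1,5,0],"delta_rot":[0,0,-27.9],"claw":0.5},{"xyz":[5.1,5,0],"delta_rot":[0,0,-27.9],"claw":0.5},{"xyz":[5.1,5,0],"delta_rot":[0,0,-27.9],"claw":0.5},{"xyz":[5.1,5,0],"delta_rot":[0,0,-27.9],"claw":0.5},{"xyz":[5.1,5,0],"delta_rot":[0,0,-27.9],"claw":0.5},{"xyz":[5.1,5,0],"delta_rot":[0,0,-27.9],"claw":0.5},{"xyz":[5.1,5,0],"delta_rot":[0,0,-27.9],"claw":0.5}]'
python3 - <<'E'
from h import *
c=cam("wrist"); cv2.imwrite("pics/w6.png",c["img"])
for b in blobs(c["img"],"red",60): print(b[0].round(1),b[1],plane(c,b[0],.009)[0].round(4))
E
```

```text
time_s: 29.75
tcp_pos: [0.4811, -0.1173, 0.166]
eef_rot: [180.0, -0.1, -140.4]
contact_force: [-0.8, -0.4, -0.4]
gripper_width: 0.0437
gripper_force: 0.0
[280.3 171.5] 338 [ 0.4615 -0.1347  0.009 ]
[ 95.2 263.8] 98 [ 0.6912 -0.2357  0.009 ]
```

View pics/w6.png

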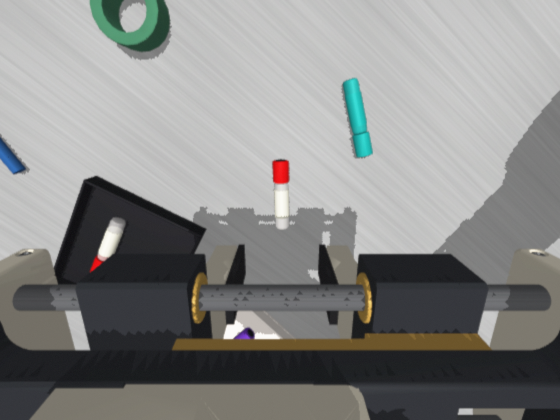

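The last tube is aligned at column 281, cap at (280,171). The previous red tube lies in the black tray at (108,240).

```bash
python3 -m crank '[{"xyz":[0,0,1.5],"delta_rot":[0,0,0],"claw":0.5},{"xyz":[0,0,3],"delta_rot":[0,0,0],"claw":0.5},{"xyz":[0,0,4.5],"delta_rot":[0,0,0],"claw":0.5},{"xyz":[0,0,5.2],"delta_rot":[0,0,0],"claw":0.5},{"xyz":[0,0,5.43],"delta_rot":[0,0,0],"claw":0.5},{"xyz":[0,0,5.43],"delta_rot":[0,0,0],"claw":0.5},{"xyz":[0,0,5.43],"delta_rot":[0,0,0],"claw":1},{"xyz":[0,0,5.43],"delta_rot":[0,0,0],"claw":1},{"xyz":[0,0,5.43],"delta_rot":[0,0,0],"claw":1},{"xyz":[0,0,5.43],"delta_rot":[0,0,0],"claw":1},{"xyz":[0,0,5.43],"delta_rot":[0,0,0],"claw":1},{"xyz":[0,0,5.43],"delta_rot":[0,0,0],"claw":1},{"xyz":[0,0,5],"delta_rot":[0,0,0],"claw":1},{"xyz":[0,0,4],"delta_rot":[0,0,0],"claw":1},{"xyz":[0,0,3],"delta_rot":[0,0,0],"claw":1},{"xyz":[0,0,2],"delta_rot":[0,0,0],"claw":1},{"xyz":[0,0,1.5],"delta_rot":[0,0,0],"claw":1},{"xyz":[0,0,1.5],"delta_rot":[0,0,0],"claw":1}]'
python3 - <<'E'
from h import *
print(go(.6513,-.1836,.121,-168.3))
E
```

```text
time_s: 32.05
tcp_pos: [0.4813, -0.1168, 0.1224]
eef_rot: [-179.9, 0.1, -140.4]
contact_force: [-0.6, -0.3, -0.3]
gripper_width: 0.0153
gripper_force: 15.0
('xyz', [-2.95, -5.33, 0.06], 'rot', [-0.0, 0.1, 27.9])
```

```bash
python3 -m crank '[{"xyz":[-0.6,-1.1,0],"delta_rot":[0,0,7],"claw":1},{"xyz":[-1.2,-2.3,0],"delta_rot":[0,0,14],"claw":1},{"xyz":[-1.9,-3.5,0],"delta_rot":[0,0,21],"claw":1},{"xyz":[-2.6,-4.7,0],"delta_rot":[0,0,27],"claw":1},{"xyz":[-2.95,-5.2,0],"delta_rot":[0,0,27.9],"claw":1},{"xyz":[-2.95,-5.33,0],"delta_rot":[0,0,27.9],"claw":1},{"xyz":[-2.95,-5.33,0],"delta_rot":[0,0,27.9],"claw":1},{"xyz":[-2.95,-5.33,0],"delta_rot":[0,0,27.9],"claw":1}]'
```

```text
time_s: 33.05
tcp_pos: [0.6501, -0.1835, 0.1213]
eef_rot: [180.0, -0.0, -168.3]
contact_force: [0.7, 0.2, -0.4]
gripper_width: 0.0153
gripper_force: 15.0
```

```bash
python3 -m crank '[{"xyz":[0,0,1],"delta_rot":[0,0,0],"claw":1},{"xyz":[0,0,2],"delta_rot":[0,0,0],"claw":1},{"xyz":[0,0,3],"delta_rot":[0,0,0],"claw":1},{"xyz":[0,0,3.5],"delta_rot":[0,0,0],"claw":1},{"xyz":[0,0,3.7],"delta_rot":[0,0,0],"claw":1},{"xyz":[0,0,3.82],"delta_rot":[0,0,0],"claw":1},{"xyz":[0,0,3.82],"delta_rot":[0,0,0],"claw":1},{"xyz":[0,0,3.82],"delta_rot":[0,0,0],"claw":0.7},{"xyz":[0,0,3.82],"delta_rot":[0,0,0],"claw":0.7},{"xyz":[0,0,3.82],"delta_rot":[0,0,0],"claw":0.7},{"xyz":[0,0,3.82],"delta_rot":[0,0,0],"claw":0.7},{"xyz":[0,0,3.2],"delta_rot":[0,0,0],"claw":0.7},{"xyz":[0,0,2],"delta_rot":[0,0,0],"claw":0.7},{"xyz":[0,0,0.5],"delta_rot":[0,0,0],"claw":0.7},{"xyz":[0,0,-1],"delta_rot":[0,0,0],"claw":0.7},{"xyz":[2,-1,-2],"delta_rot":[0,0,0],"claw":0.5},{"xyz":[4,-2,-3],"delta_rot":[0,0,0],"claw":0.5},{"xyz":[6,-4,-3],"delta_rot":[0,0,0],"claw":0.5},{"xyz":[6,-6,-3],"delta_rot":[0,0,0],"claw":0.5},{"xyz":[6,-7,-3],"delta_rot":[0,0,0],"claw":0.5}]'
python3 - <<'E'
from h import *
t=cam("top"); s=cam("side")
im=np.vstack([cv2.resize(t["img"][100:260,130:440],None,fx=2.2,fy=2.2,interpolation=2)[:330,:],np.zeros((2,682,3),np.uint8)])
b=s["img"][140:400,150:560]; b=cv2.resize(b,(410,260)); b=cv2.copyMakeBorder(b,0,0,0,682-410,0)
cv2.imwrite("pics/end.png",np.vstack([im,b])[:600])
T={"white":(.692,-.0105,-6.8),"black":(.6564,-.2081,11.7),"blue":(.667,.207,-4.9)}
for k in("red","purple"):
  A=[(p,plane(t,p,.012)[0]) for p,a,_ in blobs(t["img"],k)]; B=[(p,plane(s,p,.012)[0]) for p,a,_ in blobs(s["img"],k)]
  for p,w in A:
    if w[0]>.8: continue
    q,v=min(B,key=lambda z:np.linalg.norm(z[1]-w)); print(k,p.round(1),w[:2].round(4),"tri",tri(t,p,s,q).round(4))
for k,z in(("yellow",.048),("green",.03)):
  print(k,[plane(t,p,z)[0].round(4) for p,a,_ in blobs(t["img"],k) if 200<p[1]])
E
```

```text
time_s: 35.55
tcp_pos: [0.5166, -0.4277, 0.2147]
eef_rot: [-179.9, 0.2, -168.3]
contact_force: [1.3, 0.7, 0.5]
gripper_width: 0.0438
gripper_force: 0.0
red [201.5 139.1] [0.7105 0.2033] tri [0.7109 0.2029 0.0122]
red [370.7 143.4] [ 0.6881 -0.2276] tri [ 0.6883 -0.2278  0.0141]
red [356.5 167.9] [ 0.6261 -0.1895] tri [ 0.6263 -0.1897  0.0136]
purple [274.7 152.9] [0.67   0.0167] tri [0.6704 0.0164 0.0118]
purple [293.7 155.2] [ 0.6628 -0.0316] tri [ 0.663  -0.0317  0.0114]
yellow [array([0.4753, 0.1058, 0.048 ])]
green []
```

View pics/end.png

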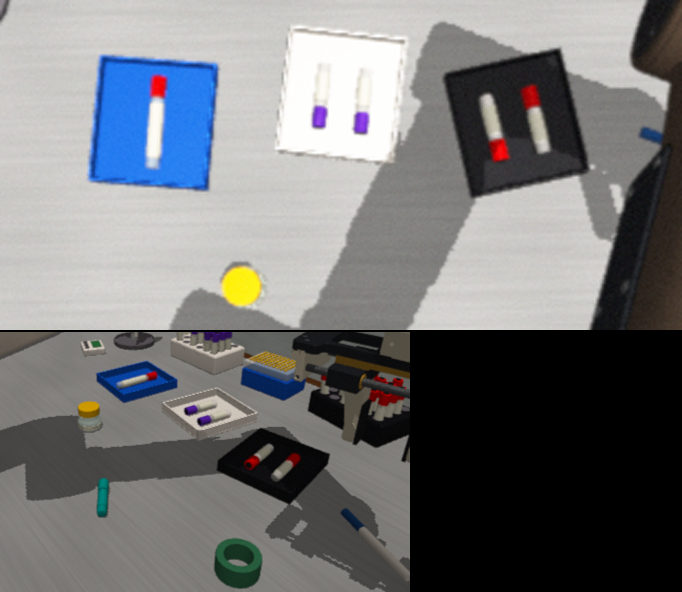

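All five tubes lie flat in the right trays, with cap heights triangulated at 11–14 mm. The pot and roll have not moved, and the gripper is clear of everything.

```bash
python3 -c "
from plant import job; print(job.close_job())"
```

```text
the job is handed in; nothing more can be done
None
```

I handed the job in at about 36 s: both purple tubes are in the white tray, both short red tubes in the black tray and the long red tube in the blue tray, all lying flat, with the pot and roll untouched; the hand-in returned no verdict.

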